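# Open a tight-stoppered jar and load the rock chip

## Robot

A 6-joint arm with a two-finger parallel gripper is mounted at the origin on a cart in front of the work surface, level with it; the furniture and walls round the work are solid. World frame = base frame: x ahead of the robot, y to its left, z up, the work surface at z = 0. Lengths are in m, angles in degrees, forces in N, time in s.
With the tool pointing down it reaches from about 0.25 to 0.725 m from the base axis. Payload 9.7 kg.
Tool frame: the origin (TCP) lies midway between the tips of the shut fingers; the grasp point (between the pads) lies 19 mm behind it; z points along the fingers, y is the line along which they close (so a half turn about z gives the same grasp; the last joint's range is limited). The gripper opens to 85 mm and grips with 20 to 120 N. Pads are 22 mm wide; open, the fingers measure 114 mm over their backs; the gripper's body (76 mm by 85 mm) begins 54 mm behind the grasp point. The pads swing forward as they close: fully open they stand 13 mm farther back than shut.
Start: joints at [72.25, 4.979, 10.078, 95.1, 0, 90], TCP at [0.168, 0.524, 0.231] pointing down, gripper open.
Joint ranges: [-179.16, 179.16], [-48.56, 103.87], [-65.8, 70.77], [-126.05, 130.52], [-82.76, 87.17], [-180, 180]. Speed limits (degrees/s): [127.2, 127.2, 147.25, 180, 180, 180].

## Interface

Orientations are given as [roll, pitch, yaw] about the fixed x, y, z axes, in that order (R = Rz(yaw) Ry(pitch) Rx(roll)).
In Python, from workcell import manip, cams, hand_in gives the robot as it stands.
- The arm moves only by the tool step_arm, never from a script. Its argument "deltas" is a list that holds one entry, the list of rows, each a list of 7 numbers: the shift along the world's x, y, z in m, then the turn, a rotation vector about the world's x, y, z in degrees, then the closure, from 0 (fully open) to 1 (shut). A call has 1 to 10 rows; each row is the pose to reach, as a shift and turn from the pose commanded when the call began; what a row does not reach only later rows make up. A row lasts 1/10 s, in which the tool goes at most 50 mm and 8.59 degrees, less where a joint would pass 70% of its speed; a pose out of reach is approached as far as the arm can. A call with a gripper value outside its range is refused whole. The fingers move at their own pace and stop on an object; "force" is the grip in N (left out, the last holds). Time passes only in rows, so rows that repeat a pose let the fingers close. It gives the time, the measured TCP pose, the force and the opening at its end, in the units of the state.
- manip.get_obs(): the state, without advancing time (a new reading comes with each control period).
- cams.get_image(name): name is "scene" or "top" or "wrist"; returns a dict with "color" (384x512x3 uint8, blue, green, red), "z_map" (384x512 float32, m along the optical axis (not along the pixel's ray), 0 where there is no reading), "fx", "fy", "cx", "cy" (pixels), "dist" ([k1, k2, p1, p2, k3] as OpenCV has them; the pictures are not rectified), "rvec" (rotation vector, rad) and "tvec" (3), from world to camera coordinates, as OpenCV has them. Camera axes: x right, y down, z forward; pixel columns grow to the right and rows downward; lengths in m; the calibration is good to about 2 mm. A picture is of the moment at which its call begins.
- hand_in(): hands the job in, once; it reports no verdict.
The state is a dict: "t": time; "joints": joint angles; "qd": joint speeds; "joint_torque": joint torques, N m; "position": TCP position; "ee_rot": TCP orientation; "contact_force": force on the tool from outside, world axes, zero at the start; "ft_torque": the same for the moment, N m; "finger_gap": opening from 0.0 (shut) to 1.0 (fully open).
Only numpy, scipy, OpenCV 4.12 (cv2) and the standard library are available. Lean on these libraries where they do the work, as an engineer would, in place of code of your own. Each camera call takes 0.05 s, during which the arm holds its last target. There are 200 camera calls.

## Task

Get the wide-mouth jar ready for a density test: work its tight tapered stopper out by rocking it from side to side while lifting gently, keeping the jar down in its wooden block (a straight pull brings the jar up with the stopper). Stand the stopper on its small end in the shallow white porcelain dish, then put the smallest of the three rock chips into the jar. Leave the two bottles behind the block standing.

Things in the scene. Friction and masses are not known exactly. Their poses are not given: they have to be found in the camera images.
- block: bored block of light wood, 112 x 112 x 48 mm, fixed to the desk; origin at the centre of its underside, z up. A round well 85 mm wide and 38 mm deep (floor 10 mm above the desk) is open at the top
- jar: round amber glass jar, 81 mm diameter, 100 mm tall, about 0.54 kg, standing loose in the well with about 2 mm play all round: the well keeps it from toppling, but nothing holds it down and it can turn. Origin at the centre of its underside, z up. Rim 100 mm above the origin, lip 61 mm across; the open mouth is 46 mm wide, narrowing to about 35 mm in the neck
- neck (a point): point on the jar's axis in its neck, 90 mm above its underside, 10 mm below the rim: rock the stopper about it. Friction holds the stopper with roughly 10 to 18 N against a straight pull, more than the jar weighs; tilted to and fro by 0.1 to 0.2 rad it comes up under a light lift of 1 to 3 mm a swing. It is loose after rising about 15 mm. The neck gives about 2 mm sideways
- stopper_tab (a point): the flat upright thumb tab of the white plastic stopper (60 g, 71 mm tall): point on the stopper's axis 54 mm above its foot. Stopper's axes: z up along the plug, x along the tab's width, y through its thickness. Tab 36 mm (x) x 14 mm (y), from 31 to 71 mm above the foot, on a round flange 49 mm wide (28 to 31 mm above the foot; keep fingertips above it)
- stopper_foot (a point): centre of the stopper's flat foot, the small end. From it the tapered plug widens over 28 mm from 37 to 42.6 mm, up to the flange. At the start the foot is 22 mm below the jar's rim and the flange 6 mm above it
- dish: shallow white porcelain dish, round, loose, 102 mm across the rim and 16 mm high; origin at the centre of its underside, z up. Inner floor 4 mm above the origin, about 68 mm wide
- chip_mid (a point): centre (half-way up) of the smallest of three rock chips: black, rounded, 17 (x) x 22 (y) x 11 (z) mm, 12 g, lying flat on the desk; x, y, z are the chip's own axes. The other two are a sand-coloured flat chip 26 x 46 x 13 mm and a pale lump 34 x 44 x 35 mm, each about 10 cm or more away
- dropper_bottle: white dropper bottle, 29 mm wide, 69 mm tall, standing behind the block; leave it standing; origin under its centre, z up
- stain_bottle: round dark bottle with a black cap, 44 mm wide, 90 mm tall, standing behind the block; leave it standing; origin under its centre, z up
There are look-alikes about, which are no part of the job. Of the things shaped like the part that bears stopper_tab, the white one is meant.

How it is judged:
By the outcome, as a careful person would: the job done as asked, in the order asked, and still so for the second after the job is handed in, with the robot touching nothing.
It also fails if it takes over 69 s, if anything falls off the work surface, if the arm or the gripper's body presses on something with over 40 N, if the wrist force passes 120 N, or if a joint passes its speed limit or range.

## Working session

There is one attempt and no reset: what is moved stays moved. The work goes in short steps, Python scripts to look and compute and a tool call to move; the robot and the scene stay as the last step left them, time stands still between calls to the robot, and variables do not carry over. Pictures are saved under pics/ and viewed, on a budget of 10 in all, crops included, one or two more only if the job needs it, and the job is handed in when it is done.

Besides the shell and the picture viewer there is one more tool, called after "Emit:" in YAML: its name, and indented under it one key for each argument. step_arm: Moves the arm, as the interface text tells. Its arguments: {"type":"object","properties":{"deltas":{"type":"array","items":{"type":"array","items":{"type":"array","items":{"type":"number"}}}},"force":{"type":"number"}},"required":["deltas"]}

```bash
mkdir -p pics; cat > h.py <<'E'
import numpy as np, cv2
from workcell import manip, cams, hand_in
def grab(n):
    d=cams.get_image(n); R,_=cv2.Rodrigues(np.array(d["rvec"],float)); d["R"]=R
    d["K"]=np.array([[d["fx"],0,d["cx"]],[0,d["fy"],d["cy"]],[0,0,1]],float); d["D"]=np.array(d["dist"],float)
    d["t"]=np.array(d["tvec"],float).ravel(); return d
def world(d):
    h,w=d["z_map"].shape; v,u=np.mgrid[:h,:w]
    p=cv2.undistortPoints(np.stack([u,v],-1).reshape(-1,1,2).astype(float),d["K"],d["D"]).reshape(h,w,2)
    z=d["z_map"][...,None]; c=np.concatenate([p*z,z],-1); W=(c-d["t"])@d["R"]; W[d["z_map"]==0]=np.nan; return W
def ray(d,u,v,z):
    p=cv2.undistortPoints(np.array([[[u,v]]],float),d["K"],d["D"])[0,0]
    r=d["R"].T@np.array([p[0],p[1],1]); o=-d["R"].T@d["t"]; return o+r*(z-o[2])/r[2]
def proj(d,P):
    return cv2.projectPoints(np.array(P,float).reshape(-1,1,3),np.array(d["rvec"],float),d["t"],d["K"],d["D"])[0].reshape(-1,2)
E
python3 - <<'E'
from h import *
import pickle
for n in ["scene","top"]:
    d=grab(n); pickle.dump(d,open(f"{n}0.pkl","wb")); cv2.imwrite(f"pics/{n}0.png",d["color"])
    print(n, -d["R"].T@d["t"])
print(manip.get_obs())
E
```

```text
scene [ 0.28674768 -0.52829486  0.74349962]
top [0.30293856 0.05800181 1.32231008]
{'t': 0.1, 'joints': array([7.22518708e+01, 5.00585695e+00, 1.00368020e+01, 9.50994791e+01,
       7.68977400e-04, 8.99987542e+01]), 'qd': array([ 0.13727221, -0.0343343 ,  0.10140224, -0.08821769, -0.00548036,
        0.03310644]), 'joint_torque': array([-1.21774396e-03, -5.21561122e+01,  4.65656018e+01,  1.59943581e-02,
       -1.36568515e-04, -1.00498391e-05]), 'position': array([0.16758724, 0.52361382, 0.23065441]), 'ee_rot': array([-1.79931466e+02, -7.70467046e-04,  1.62253116e+02]), 'contact_force': array([ 0.2713296 ,  0.92821317, -0.03099388]), 'ft_torque': array([-0.03100563,  0.01120551, -0.03476407]), 'finger_gap': 1.0018091230026893}
```

View pics/scene0.png

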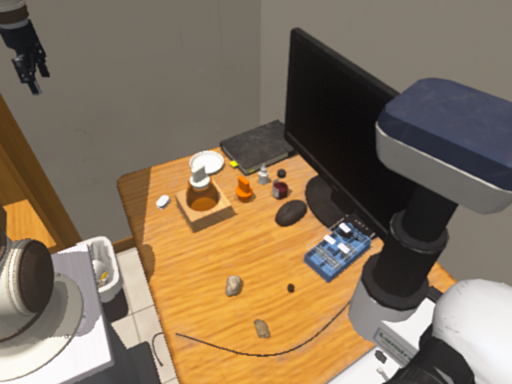

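View pics/top0.png

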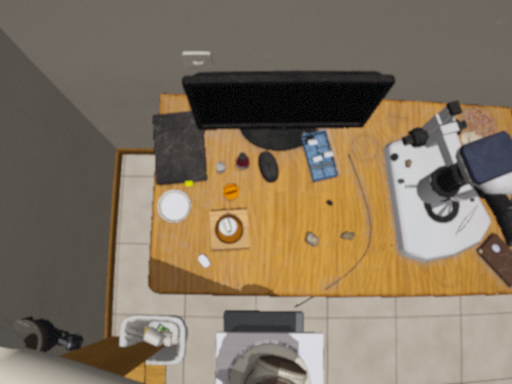

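Top view: white stopper in amber jar in block (229,227), orange look-alike stopper at (231,190), dish (174,205), black chip (329,203), lump (312,239), sand chip (347,235), dropper (221,167), stain bottle (242,160). The white one in the block fits; measuring and confirming with a crop.

```bash
python3 - <<'E'
from h import *
import pickle
T=pickle.load(open("top0.pkl","rb")); S=pickle.load(open("scene0.pkl","rb"))
for d,pts in((T,dict(stop=(229,227),dish=(174,206),chip=(329,203),orange=(231,190),drop=(221,167),stain=(242,160),lump=(312,239),sand=(347,235),eraser=(204,261))),(S,dict(stop=(199,175),dish=(207,160),chip=(291,288),drop=(264,175),stain=(280,190)))):
    W=world(d)
    for k,(u,v) in pts.items(): print(k,W[v,u].round(4), ray(d,u,v,0).round(3))
a=cv2.resize(T["color"][140:280,150:270],None,fx=4.2,fy=4.2,interpolation=cv2.INTER_CUBIC)[:560]
b=cv2.resize(S["color"][130:250,150:300],None,fx=2.6,fy=2.6,interpolation=cv2.INTER_CUBIC)[:, :]
c=cv2.resize(S["color"][260:320,260:320],None,fx=4,fy=4,interpolation=cv2.INTER_CUBIC)
o=np.zeros((590,800,3),np.uint8); o[:560,:a.shape[1]]=a[:,:400] if a.shape[1]<0 else a
w=800-a.shape[1]; b=cv2.resize(S["color"][135:235,150:300],(w,int(w*2/3))); o[:b.shape[0],a.shape[1]:]=b
o[b.shape[0]:b.shape[0]+240,a.shape[1]:a.shape[1]+240]=c
cv2.imwrite("pics/crop1.png",o)
E
```

```text
stop [0.4431 0.1195 0.1591] [0.462 0.128 0.   ]
dish [0.524  0.2991 0.0026] [0.524 0.3   0.   ]
chip [ 0.5392 -0.1778  0.0126] [ 0.541 -0.18   0.   ]
orange [0.5637 0.1212 0.0669] [0.578 0.125 0.   ]
drop [0.6398 0.1547 0.0416] [0.651 0.158 0.   ]
stain [0.6512 0.0903 0.0833] [0.675 0.093 0.   ]
lump [ 0.4252 -0.1205  0.0395] [ 0.429 -0.126  0.   ]
sand [ 0.441 -0.232  0.012] [ 0.442 -0.235  0.   ]
eraser [0.3572 0.1997 0.0115] [0.358 0.201 0.   ]
stop [0.4512 0.1185 0.1372] [0.488 0.265 0.   ]
dish [0.5324 0.3125 0.0054] [0.534 0.319 0.   ]
chip [ 0.5426 -0.186   0.0115] [ 0.547 -0.181  0.   ]
drop [0.6433 0.1452 0.0368] [0.662 0.18  0.   ]
stain [0.6579 0.0774 0.0317] [0.674 0.104 0.   ]
```

View pics/crop1.png

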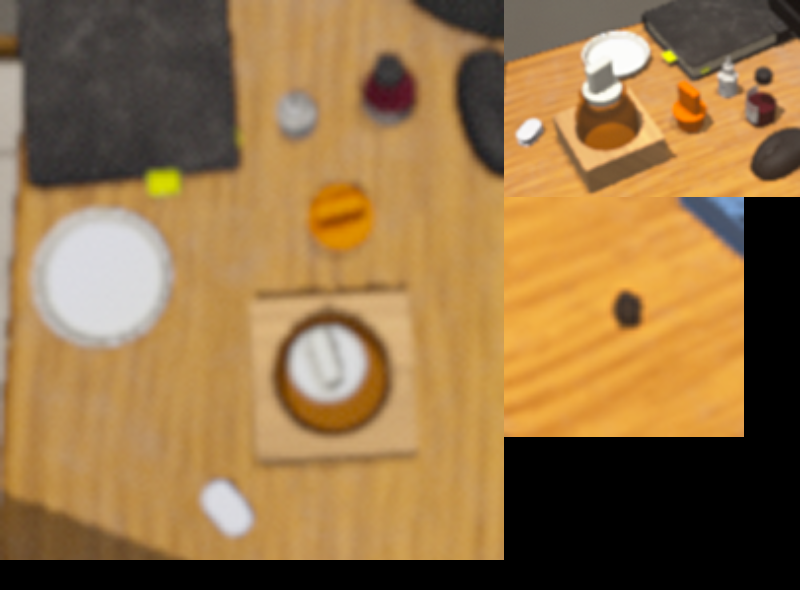

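The crop confirms it: the white stopper is seated in the amber jar and the orange one stands loose on the desk. The black chip is small and alone. Moving above the jar with the closing line across the tab.

Emit:
step_arm:
  deltas:
    - [[0.02, -0.03, 0.03, 0, 0, 4, 0], [0.05, -0.07, 0.06, 0, 0, 9, 0], [0.08, -0.11, 0.09, 0, 0, 13, 0], [0.11, -0.16, 0.1, 0, 0, 18, 0], [0.14, -0.2, 0.1, 0, 0, 23, 0], [0.17, -0.25, 0.1, 0, 0, 28, 0], [0.2, -0.29, 0.1, 0, 0, 33, 0], [0.23, -0.33, 0.1, 0, 0, 38, 0], [0.26, -0.37, 0.1, 0, 0, 43, 0], [0.28, -0.404, 0.1, 0, 0, 45, 0]]

```text
t: 1.1
position: [0.4366, 0.1361, 0.331]
ee_rot: [180.0, -0.0, -152.6]
contact_force: [1.0, 1.3, -0.5]
finger_gap: 0.999
```

Emit:
step_arm:
  deltas:
    - [[0, 0, 0, 0, 0, 0, 0], [0, 0, 0, 0, 0, 0, 0], [0, 0, 0, 0, 0, 0, 0]]

```text
t: 1.4
position: [0.4354, 0.1385, 0.3312]
ee_rot: [180.0, -0.0, -152.7]
contact_force: [0.4, 0.1, 0.5]
finger_gap: 0.997
```

```bash
python3 - <<'E'
from h import *
import pickle
d=grab("wrist"); pickle.dump(d,open("w1.pkl","wb")); cv2.imwrite("pics/w1.png",d["color"])
print(-d["R"].T@d["t"], d["R"][2]); o=manip.get_obs(); print(o["position"],o["ee_rot"],o["joints"])
W=world(d); m=(W[...,2]>0.145)&(W[...,2]<0.175)&(abs(W[...,0]-.445)<.05)&(abs(W[...,1]-.12)<.05)
P=W[m]; print(len(P),P.mean(0)); r=cv2.minAreaRect((P[:,:2]*1000).astype(np.float32)); print(r, np.median(P[:,2]))
E
```

```text
[0.36294441 0.10068767 0.47544522] [ 0.28123922  0.14507685 -0.94860804]
[0.4352795  0.13885402 0.33128133] [ 1.79990411e+02 -3.71255816e-03 -1.52680800e+02] [ 1.76871566e+01 -4.14896514e+00  1.23065537e+01  1.06460783e+02
  8.83243289e-03 -9.63204301e+00]
445 [0.44961064 0.12364668 0.15932151]
((451.40606689453125, 124.20283508300781), (35.712066650390625, 14.016457557678223), 20.653919219970703) 0.16015863873584868
```

View pics/w1.png

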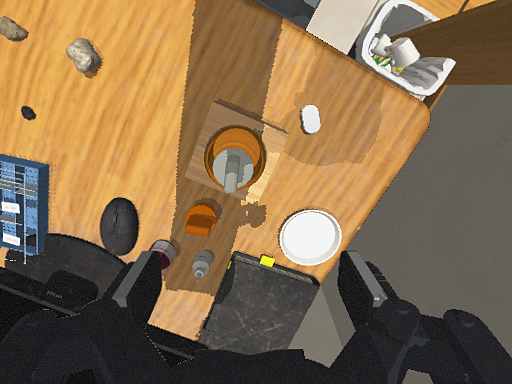

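Wrist view: white tab top at (232,170), jar (235,150), block, orange decoy (202,218), dish (310,237). The tab's measured top is 35.7 x 14.0 mm at z 0.160, which matches the description: centre (0.451, 0.124), yaw about 21°. Align and descend.

Emit:
step_arm:
  deltas:
    - [[0.008, -0.007, -0.03, 0, 0, -3, 0], [0.016, -0.015, -0.07, 0, 0, -6.5, 0], [0.016, -0.015, -0.11, 0, 0, -6.5, 0], [0.016, -0.015, -0.13, 0, 0, -6.5, 0], [0.016, -0.015, -0.13, 0, 0, -6.5, 0], [0.016, -0.015, -0.13, 0, 0, -6.5, 0]]

```text
t: 2.05
position: [0.4514, 0.124, 0.2022]
ee_rot: [-180.0, 0.0, -159.1]
contact_force: [0.2, 0.5, 0.1]
finger_gap: 1.0
```

```bash
python3 - <<'E'
from h import *
d=grab("wrist"); o=manip.get_obs(); print(o["position"],o["ee_rot"],o["joints"])
W=world(d); m=(W[...,2]>0.15)&(W[...,2]<0.17)&(abs(W[...,0]-.451)<.03)&(abs(W[...,1]-.124)<.03)
P=W[m]; r=cv2.minAreaRect((P[:,:2]*1000).astype(np.float32)); print(len(P),r, np.median(P[:,2]))
q=P[:,:2]-P[:,:2].mean(0); w,v=np.linalg.eigh(q.T@q); print(np.degrees(np.arctan2(v[1,1],v[0,1])))
E
```

```text
[0.45190471 0.12389922 0.20293073] [-1.79990514e+02  1.12266254e-01 -1.59159682e+02] [ 1.53312777e+01 -6.75249038e+00 -4.65720224e+00  9.19826297e+01
  1.33555972e-03 -5.50902994e+00]
1109 ((451.164794921875, 124.1402587890625), (35.66836929321289, 13.975379943847656), 20.54802703857422) 0.16018666812433022
-159.5905656135061
```

Agrees. Descend to TCP z 0.126 and close.

Emit:
step_arm:
  deltas:
    - [[0, 0, -0.03, 0, 0, 0, 0], [0, 0, -0.06, 0, 0, 0, 0], [0, 0, -0.0765, 0, 0, 0, 0], [0, 0, -0.0765, 0, 0, 0, 0.3], [0, 0, -0.0765, 0, 0, 0, 0.6], [0, 0, -0.0765, 0, 0, 0, 1], [0, 0, -0.0765, 0, 0, 0, 1], [0, 0, -0.0765, 0, 0, 0, 1], [0, 0, -0.0765, 0, 0, 0, 1], [0, 0, -0.0765, 0, 0, 0, 1]]
  force: 60

```text
t: 3.1
position: [0.4521, 0.1233, 0.1253]
ee_rot: [180.0, 0.1, -159.2]
contact_force: [0.2, 2.4, 4.0]
finger_gap: 0.153
```

Emit:
step_arm:
  deltas:
    - [[0, 0, 0, 0, 0, 0, 1], [0, 0, 0, 0, 0, 0, 1], [0, 0, 0, 0, 0, 0, 1]]

```text
t: 3.4
position: [0.4521, 0.1233, 0.1253]
ee_rot: [180.0, 0.1, -159.2]
contact_force: [-0.1, 3.0, 4.8]
finger_gap: 0.152
```

Gripped (13 mm opening). First rocking cycle about the tab's width axis, about the neck (z 0.100), with a small lift.

Emit:
step_arm:
  deltas:
    - [[0.0006, -0.0017, 0.0003, 3.7, 1.4, 0, 1], [0.0013, -0.0034, 0.0007, 7.5, 2.8, 0, 1], [0.0006, -0.0017, 0.001, 3.7, 1.4, 0, 1], [0, 0, 0.0014, 0, 0, 0, 1], [-0.0006, 0.0017, 0.0017, -3.7, -1.4, 0, 1], [-0.0013, 0.0034, 0.002, -7.5, -2.8, 0, 1], [-0.0006, 0.0017, 0.0023, -3.7, -1.4, 0, 1], [0, 0, 0.0026, 0, 0, 0, 1]]

```text
t: 4.2
position: [0.4509, 0.1238, 0.1265]
ee_rot: [179.9, -0.1, -159.1]
contact_force: [0.1, 0.1, -2.2]
finger_gap: 0.155
```

```bash
cat > chk.py <<'E'
from h import *
import sys
d=grab("scene"); cv2.imwrite("pics/%s.png"%sys.argv[1],cv2.resize(d["color"][140:240,150:290],None,fx=5,fy=5,interpolation=cv2.INTER_CUBIC))
o=manip.get_obs(); print(o["position"],o["ee_rot"],o["contact_force"],o["ft_torque"],o["finger_gap"])
E
python3 chk.py s1
```

```text
[0.4513795  0.12286887 0.12675423] [ 1.79649859e+02 -6.52997153e-02 -1.59203169e+02] [-2.18284841  3.07866603 -0.19335425] [ 1.07391579  0.39175914 -0.00234907] 0.15559355495739044
```

Emit:
step_arm:
  deltas:
    - [[0.0006, -0.0018, 0.0004, 3.7, 1.4, 0, 1], [0.0014, -0.0037, 0.0008, 7.5, 2.8, 0, 1], [0.0006, -0.0018, 0.0012, 3.7, 1.4, 0, 1], [0, 0, 0.0016, 0, 0, 0, 1], [-0.0006, 0.0018, 0.002, -3.7, -1.4, 0, 1], [-0.0014, 0.0037, 0.0024, -7.5, -2.8, 0, 1], [-0.0006, 0.0018, 0.0028, -3.7, -1.4, 0, 1], [0, 0, 0.0032, 0, 0, 0, 1]]

```text
t: 5.05
position: [0.451, 0.1236, 0.1297]
ee_rot: [180.0, -0.1, -159.1]
contact_force: [-0.1, 0.4, -7.7]
finger_gap: 0.158
```

```bash
python3 chk.py s2
```

```text
[0.45138631 0.1227267  0.129916  ] [ 1.79723233e+02 -7.38811214e-02 -1.59220965e+02] [-1.49802895  3.06705505  1.91553979] [0.91887847 0.39643238 0.08127337] 0.15143270338166784
```

View pics/s2.png

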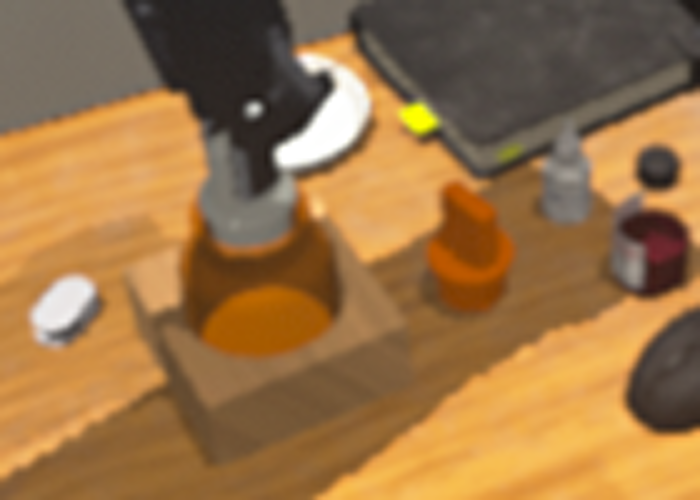

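The picture shows the jar still seated in the block, with the stopper flange at (250,210). At rest the wrist carries no jar weight. Continuing to rock.

Emit:
step_arm:
  deltas:
    - [[0.0008, -0.0021, 0.0003, 4.2, 1.6, 0, 1], [0.0017, -0.0045, 0.0006, 8.4, 3.2, 0, 1], [0.0008, -0.0021, 0.001, 4.2, 1.6, 0, 1], [0, 0, 0.0014, 0, 0, 0, 1], [-0.0008, 0.0021, 0.0017, -4.2, -1.6, 0, 1], [-0.0017, 0.0045, 0.002, -8.4, -3.2, 0, 1], [-0.0008, 0.0021, 0.0024, -4.2, -1.6, 0, 1], [0, 0, 0.0028, 0, 0, 0, 1], [0, 0, 0.0028, 0, 0, 0, 1]]

```text
t: 6.0
position: [0.4522, 0.1222, 0.1334]
ee_rot: [-180.0, 0.0, -159.4]
contact_force: [-0.1, 3.5, 0.1]
finger_gap: 0.153
```

```bash
cat > jar.py <<'E'
from h import *
import sys,pickle
o=manip.get_obs(); print(o["position"],o["contact_force"],o["finger_gap"])
A=pickle.load(open("scene0.pkl","rb")); d=grab("scene"); cv2.imwrite("pics/%s.png"%sys.argv[1],cv2.resize(d["color"][140:240,150:290],None,fx=5,fy=5,interpolation=cv2.INTER_CUBIC))
for D in(A,d):
    W=world(D); hsv=cv2.cvtColor(D["color"],cv2.COLOR_BGR2HSV); r=np.hypot(W[...,0]-.451,W[...,1]-.124)
    m=(r<.042)&(W[...,2]>.05)&(W[...,2]<.13)&(hsv[...,1]>120)
    P=W[m]; print(len(P), np.percentile(P[:,2],[90,95,99]).round(4))
E
python3 jar.py s3
```

```text
[0.45221519 0.1221816  0.13335003] [-0.05729641  3.479695    0.08889311] 0.1534141584203633
663 [0.1087 0.1106 0.1121]
592 [0.1096 0.1111 0.1126]
```

Risen 8 mm; rim still at 0.111 (jar down). Two more cycles.

Emit:
step_arm:
  deltas:
    - [[0.0009, -0.0023, 0.0003, 4.2, 1.6, 0, 1], [0.0019, -0.0049, 0.0006, 8.4, 3.2, 0, 1], [0.0009, -0.0023, 0.001, 4.2, 1.6, 0, 1], [0, 0, 0.0014, 0, 0, 0, 1], [-0.0009, 0.0023, 0.0017, -4.2, -1.6, 0, 1], [-0.0019, 0.0049, 0.002, -8.4, -3.2, 0, 1], [-0.0009, 0.0023, 0.0024, -4.2, -1.6, 0, 1], [0, 0, 0.0028, 0, 0, 0, 1], [0, 0, 0.0028, 0, 0, 0, 1]]

```text
t: 6.95
position: [0.4521, 0.1224, 0.1362]
ee_rot: [-179.9, 0.0, -159.3]
contact_force: [-0.6, 2.6, 0.6]
finger_gap: 0.153
```

Emit:
step_arm:
  deltas:
    - [[0.0009, -0.0025, 0.0003, 4.2, 1.6, 0, 1], [0.0021, -0.0053, 0.0006, 8.4, 3.2, 0, 1], [0.0009, -0.0025, 0.001, 4.2, 1.6, 0, 1], [0, 0, 0.0014, 0, 0, 0, 1], [-0.0009, 0.0025, 0.0017, -4.2, -1.6, 0, 1], [-0.0021, 0.0053, 0.002, -8.4, -3.2, 0, 1], [-0.0009, 0.0025, 0.0024, -4.2, -1.6, 0, 1], [0, 0, 0.0028, 0, 0, 0, 1], [0, 0, 0.0028, 0, 0, 0, 1]]

```text
t: 7.85
position: [0.452, 0.1224, 0.139]
ee_rot: [-179.9, -0.0, -159.4]
contact_force: [-0.5, 1.7, 0.2]
finger_gap: 0.154
```

```bash
python3 jar.py s4
```

```text
[0.45196554 0.12237636 0.13898654] [-0.50743262  1.65852952  0.23591575] 0.15383007924634548
663 [0.1087 0.1106 0.1121]
626 [0.1097 0.1112 0.1123]
```

Risen about 13.7 mm, jar still down. One more cycle with a bit more lift, then a slow rise while watching the force.

Emit:
step_arm:
  deltas:
    - [[0.001, -0.0026, 0.0004, 4.2, 1.6, 0, 1], [0.0022, -0.0057, 0.0008, 8.4, 3.2, 0, 1], [0.001, -0.0026, 0.0012, 4.2, 1.6, 0, 1], [0, 0, 0.0016, 0, 0, 0, 1], [-0.001, 0.0026, 0.002, -4.2, -1.6, 0, 1], [-0.0022, 0.0057, 0.0024, -8.4, -3.2, 0, 1], [-0.001, 0.0026, 0.0028, -4.2, -1.6, 0, 1], [0, 0, 0.0032, 0, 0, 0, 1], [0, 0, 0.0036, 0, 0, 0, 1]]

```text
t: 8.8
position: [0.4518, 0.1224, 0.1425]
ee_rot: [-179.9, -0.0, -159.3]
contact_force: [0.8, 1.3, -1.2]
finger_gap: 0.148
```

Emit:
step_arm:
  deltas:
    - [[0, 0, 0.001, 0, 0, 0, 1], [0, 0, 0.002, 0, 0, 0, 1], [0, 0, 0.003, 0, 0, 0, 1], [0, 0, 0.004, 0, 0, 0, 1]]

```text
t: 9.2
position: [0.4516, 0.1232, 0.1466]
ee_rot: [-179.9, -0.0, -159.2]
contact_force: [-0.5, 0.4, -0.6]
finger_gap: 0.154
```

```bash
python3 jar.py s5
```

```text
[0.45163927 0.12318754 0.14664123] [-0.52169928  0.41521082 -0.64743779] 0.15418780750976915
663 [0.1087 0.1106 0.1121]
678 [0.1093 0.1107 0.1121]
```

View pics/s5.png

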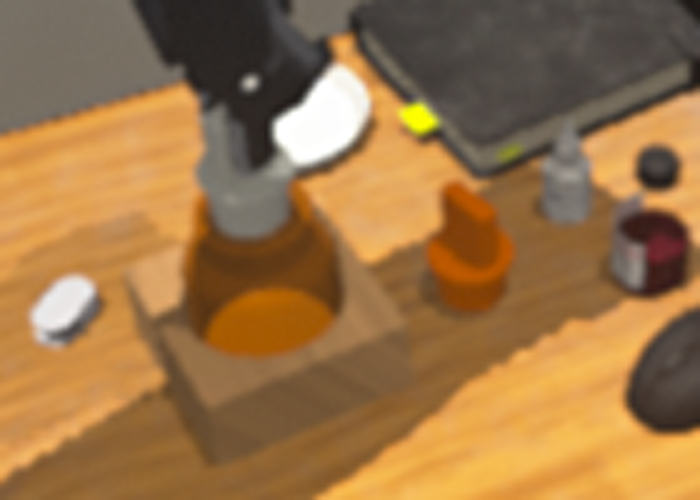

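The stopper is free: the plug shows above the rim at (250,210), the jar is in its well, and the wrist carries only the stopper's weight. Lift out and measure the dish.

Emit:
step_arm:
  deltas:
    - [[0, 0, 0.01, 0, 0, 0, 1], [0, 0, 0.025, 0, 0, 0, 1], [0, 0, 0.05, 0, 0, 0, 1], [0, 0, 0.07, 0, 0, 0, 1], [0.01, 0.03, 0.08, 0, 0, 0, 1], [0.02, 0.06, 0.08, 0, 0, 0, 1], [0.03, 0.09, 0.08, 0, 0, 0, 1], [0.03, 0.09, 0.08, 0, 0, 0, 1]]

```text
t: 10.05
position: [0.4826, 0.2156, 0.2271]
ee_rot: [180.0, 0.0, -159.1]
contact_force: [-0.8, -0.2, -0.0]
finger_gap: 0.155
```

```bash
python3 - <<'E'
from h import *
import pickle
for n,D in(("top0",pickle.load(open("top0.pkl","rb"))),("wrist0",pickle.load(open("w1.pkl","rb"))),("wrist",grab("wrist"))):
    W=world(D); hsv=cv2.cvtColor(D["color"],cv2.COLOR_BGR2HSV)
    m=((np.hypot(W[...,0]-.525,W[...,1]-.3)<.07)&(hsv[...,1]<60)&(hsv[...,2]>120)&(W[...,2]<.04)).astype(np.uint8)
    c=max(cv2.findContours(m,cv2.RETR_EXTERNAL,cv2.CHAIN_APPROX_NONE)[0],key=cv2.contourArea)[:,0]
    X=np.array([ray(D,u,v,.016) for u,v in c])[:,:2]; (cx,cy),r=cv2.minEnclosingCircle((X*1000).astype(np.float32))
    P=W[m>0]; print(n,len(c),cx,cy,r, X.min(0),X.max(0), np.percentile(P[:,2],[5,50,95]))
o=manip.get_obs(); print(o["position"],o["contact_force"],o["finger_gap"],o["joints"])
E
```

```text
top0 92 523.306640625 297.43792724609375 52.0301513671875 [0.4726841  0.24731378] [0.57181384 0.34693286] [0.00014574 0.00626863 0.01771235]
wrist0 167 525.1424560546875 296.27862548828125 51.28097915649414 [0.47462698 0.24537096] [0.57572373 0.34711653] [0.00448072 0.00640346 0.01762305]
wrist 212 524.6990966796875 296.341064453125 50.97117614746094 [0.47454334 0.2457745 ] [0.57216616 0.34709525] [0.00453562 0.00624745 0.01749567]
[0.48208579 0.21425183 0.22721559] [ 0.19274212 -0.00199861  0.11379016] 0.1519126283531325 [ 2.39650686e+01  1.78942370e+00  6.28130974e+00  9.44846617e+01
 -6.33985196e-03  3.10542800e+00]
```

Dish centre (0.525, 0.296), radius 51 mm as given. Go above it and check the stopper's pose in the hand.

Emit:
step_arm:
  deltas:
    - [[0.02, 0.03, 0, 0, 0, 0, 1], [0.035, 0.065, -0.02, 0, 0, 0, 1], [0.043, 0.082, -0.05, 0, 0, 0, 1], [0.043, 0.082, -0.09, 0, 0, 0, 1], [0.043, 0.082, -0.13, 0, 0, 0, 1], [0.043, 0.082, -0.15, 0, 0, 0, 1], [0.043, 0.082, -0.16, 0, 0, 0, 1], [0.043, 0.082, -0.16, 0, 0, 0, 1], [0.043, 0.082, -0.16, 0, 0, 0, 1]]

```text
t: 11.0
position: [0.5255, 0.295, 0.0684]
ee_rot: [180.0, 0.1, -159.3]
contact_force: [0.9, 0.5, -0.3]
finger_gap: 0.157
```

```bash
python3 - <<'E'
from h import *
d=grab("scene"); o=manip.get_obs(); p=o["position"]; print(p,o["contact_force"])
# predicted plug foot/flange edges
u,v=proj(d,[[p[0],p[1],p[2]-.02]])[0]; print(u,v)
u,v=int(u),int(v); im=d["color"].copy()
W=world(d); q=(np.hypot(W[...,0]-p[0],W[...,1]-p[1])<.03)&(W[...,2]>.015)&(W[...,2]<p[2])
print(np.percentile(W[q][:,2],[1,5,50,95,99]), np.median(W[q],0))
cv2.imwrite("pics/p1.png",cv2.resize(im[v-40:v+40,u-50:u+50],None,fx=7,fy=7,interpolation=cv2.INTER_CUBIC))
for z in(p[2]-.037,p[2]-.009): print(z,(proj(d,[[p[0],p[1],z]])[0]-[u-50,v-40])*7)
E
```

```text
[0.52567078 0.29517412 0.06868751] [-0.51792488 -0.87969637 -0.89773962]
205.5891186271776 152.90607562796123
[0.03205833 0.03508516 0.06076142 0.06540621 0.06839119] [0.52170045 0.27998788 0.06076142]
0.03168751187584159 [357.96544757 317.26666048]
0.059687511875841585 [351.59220479 265.96140861]
```

View pics/p1.png

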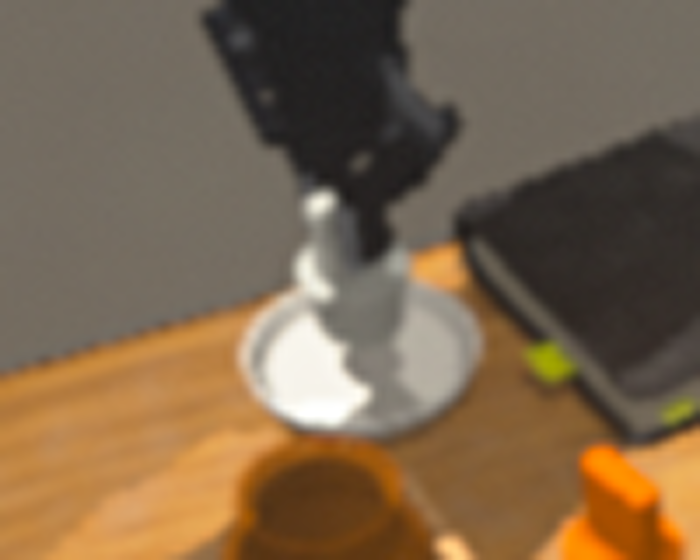

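The stopper hangs upright over the dish, with the flange at (352,272) and the foot about (362,335), centred. Lower until contact.

Emit:
step_arm:
  deltas:
    - [[0, 0, -0.008, 0, 0, 0, 1], [0, 0, -0.016, 0, 0, 0, 1], [0, 0, -0.022, 0, 0, 0, 1], [0, 0, -0.024, 0, 0, 0, 1], [0, 0, -0.025, 0, 0, 0, 1]]

```text
t: 11.55
position: [0.5244, 0.2949, 0.0417]
ee_rot: [-180.0, -0.0, -159.2]
contact_force: [-3.5, -2.2, 10.3]
finger_gap: 0.155
```

Emit:
step_arm:
  deltas:
    - [[0, 0, -0.001, 0, 0, 0, 1], [0, 0, -0.002, 0, 0, 0, 1], [0, 0, -0.002, 0, 0, 0, 1]]

```text
t: 11.85
position: [0.5245, 0.2949, 0.0417]
ee_rot: [180.0, 0.0, -159.2]
contact_force: [-6.9, -4.3, 16.8]
finger_gap: 0.156
```

Contact. Ease off 1.5 mm, then open partly and rise.

Emit:
step_arm:
  deltas:
    - [[0, 0, 0.0015, 0, 0, 0, 1], [0, 0, 0.0015, 0, 0, 0, 1], [0, 0, 0.0015, 0, 0, 0, 0.8], [0, 0, 0.0015, 0, 0, 0, 0.7], [0, 0, 0.0015, 0, 0, 0, 0.5], [0, 0, 0.0015, 0, 0, 0, 0.5], [0, 0, 0.0015, 0, 0, 0, 0.5], [0, 0, 0.0015, 0, 0, 0, 0.5]]

```text
t: 12.65
position: [0.5248, 0.295, 0.041]
ee_rot: [-180.0, -0.0, -159.2]
contact_force: [0.1, 0.3, 0.0]
finger_gap: 0.504
```

Emit:
step_arm:
  deltas:
    - [[0, 0, 0.01, 0, 0, 0, 0.5], [0, 0, 0.03, 0, 0, 0, 0.5], [0, 0, 0.06, 0, 0, 0, 0.5], [0, 0, 0.1, 0, 0, 0, 0.5], [0, 0, 0.13, 0, 0, 0, 0.5], [0, -0.04, 0.14, 0, 0, 0, 0.5], [0, -0.09, 0.14, 0, 0, 0, 0.5], [0, -0.14, 0.14, 0, 0, 0, 0.5], [0, -0.19, 0.14, 0, 0, 0, 0.5], [0, -0.24, 0.14, 0, 0, 0, 0.5]]

```text
t: 13.65
position: [0.5245, 0.0532, 0.1821]
ee_rot: [-180.0, 0.1, -159.2]
contact_force: [0.4, -0.6, -0.3]
finger_gap: 0.497
```

```bash
python3 - <<'E'
from h import *
import pickle
o=manip.get_obs(); print(o["position"],o["ee_rot"],o["contact_force"],o["finger_gap"],o["joints"])
d=grab("scene"); t=grab("top"); w=grab("wrist"); pickle.dump((d,t,w),open("a.pkl","wb"))
W=world(t); 
q=(np.hypot(W[...,0]-.525,W[...,1]-.296)<.05)&(W[...,2]>.06); P=W[q]; print("tab top",len(P),P.mean(0) if len(P) else 0, cv2.minAreaRect((P[:,:2]*1000).astype(np.float32)) if len(P) else 0)
for n,D in(("top",t),("wrist",w),("scene",d)):
    X=world(D); m=(np.hypot(X[...,0]-.541,X[...,1]+.18)<.05)&(D["color"].max(-1)<70)
    if m.sum()>3:
        c=np.argwhere(m).mean(0); p=ray(D,c[1],c[0],.006); r=cv2.minAreaRect(np.array([ray(D,b,a,.006)[:2]*1000 for a,b in np.argwhere(m)],np.float32)); print(n,m.sum(),c,p,r)
o2=np.zeros((600,800,3),np.uint8)
o2[:450,:450]=cv2.resize(d["color"][125:200,165:240],(450,450),interpolation=cv2.INTER_CUBIC)
o2[:263,450:]=cv2.resize(w["color"],(350,263)); o2[270:600,450:780]=cv2.resize(t["color"][180:260,150:230],(330,330))
cv2.imwrite("pics/a.png",o2)
E
```

```text
[0.52446634 0.05317788 0.18213183] [-1.79977405e+02  7.14926748e-02 -1.59228503e+02] [ 0.38636856 -0.64233233 -0.31291449] 0.4967827719902207 [ 5.79148599e+00  1.02136929e+00  5.02264208e-01  8.94059916e+01
 -3.34711000e-03 -1.49799989e+01]
tab top 66 [0.52254168 0.29518003 0.07346394] ((523.7281494140625, 296.1894226074219), (35.21531677246094, 13.550387382507324), 21.225933074951172)
top 9 [202.22222222 329.11111111] [ 0.54280665 -0.17941619  0.006     ] ((543.5232543945312, -180.54425048828125), (6.284882545471191, 9.384041786193848), 0.8556591868400574)
wrist 262 [109.45419847  31.97328244] [ 0.54364814 -0.18087032  0.006     ] ((544.0013427734375, -180.81336975097656), (21.432653427124023, 17.092567443847656), 82.17147827148438)
scene 6 [289.16666667 291.        ] [ 0.54306068 -0.18597655  0.006     ] ((543.9891357421875, -185.8195037841797), (8.654632568359375, 5.816751003265381), 9.294157981872559)
```

View pics/a.png

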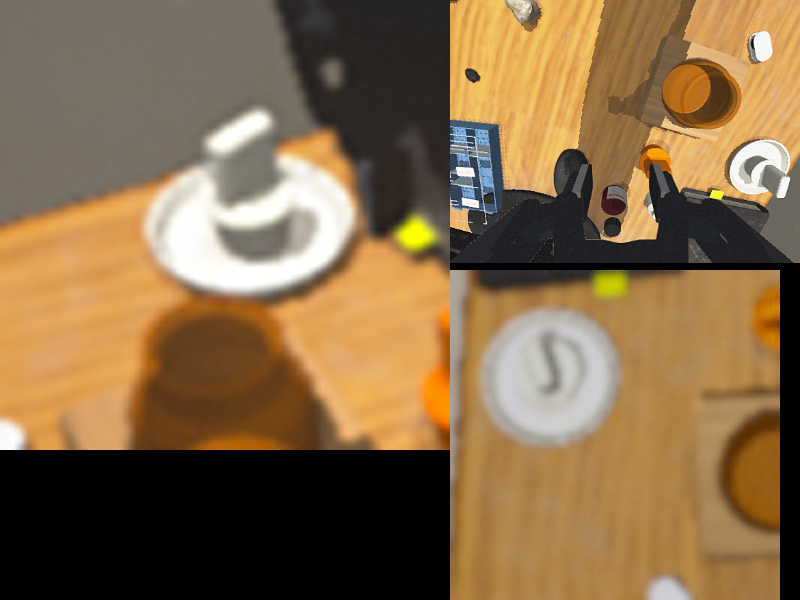

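The stopper stands upright on its small end, centred in the dish (tab top at z 0.0735, about 0.075 expected; 35 x 14 mm from above, so no tilt), and the jar is open. The chip is at (0.5436, -0.181), 21 x 17 mm, long axis 82°. Going there, then a second reading from close by.

Emit:
step_arm:
  deltas:
    - [[0.002, -0.035, 0, 0, 0, 8, 0.5], [0.005, -0.08, 0, 0, 0, 16, 0.5], [0.008, -0.125, 0, 0, 0, 24, 0.5], [0.012, -0.17, 0, 0, 0, 32, 0.5], [0.016, -0.21, 0, 0, 0, 40, 0.5], [0.019, -0.234, -0.01, 0, 0, 48, 0.5], [0.019, -0.234, -0.04, 0, 0, 55, 0.5], [0.019, -0.234, -0.08, 0, 0, 61, 0.5], [0.019, -0.234, -0.08, 0, 0, 61, 0.5], [0.019, -0.234, -0.08, 0, 0, 61, 0.5]]

```text
t: 14.8
position: [0.5439, -0.1781, 0.1019]
ee_rot: [180.0, 0.0, -98.4]
contact_force: [-0.1, 0.3, 0.6]
finger_gap: 0.501
```

```bash
python3 - <<'E'
from h import *
o=manip.get_obs(); print(o["position"],o["ee_rot"],o["finger_gap"],o["joints"][5])
D=grab("wrist"); X=world(D); m=(np.hypot(X[...,0]-.5436,X[...,1]+.181)<.035)&(D["color"].max(-1)<75)&(X[...,2]<.03)
m=(cv2.morphologyEx(m.astype(np.uint8),cv2.MORPH_OPEN,np.ones((5,5))))>0
c=np.argwhere(m); print(m.sum(),c.mean(0),ray(D,c[:,1].mean(),c[:,0].mean(),.006),np.percentile(X[m][:,2],[5,50,95]),np.nanmedian(X[m],0))
print(cv2.minAreaRect(np.array([ray(D,b,a,.006)[:2]*1000 for a,b in c],np.float32)))
E
```

```text
[ 0.54386433 -0.17811622  0.10186411] [ 1.79958251e+02  1.50403072e-02 -9.83645534e+01] 0.5008048551400065 -99.77299019125117
423 [189.30732861 248.40189125] [ 0.54406401 -0.18180819  0.006     ] [0.00586432 0.00996982 0.01212272] [ 0.54394948 -0.18308204  0.00996982]
((544.446044921875, -181.5537872314453), (21.36307144165039, 16.33865737915039), 81.6256332397461)
```

Emit:
step_arm:
  deltas:
    - [[0.0003, -0.0035, -0.04, 0, 0, 0, 0.5], [0.0003, -0.0035, -0.08, 0, 0, 0, 0.5], [0.0003, -0.0035, -0.095, 0, 0, 0, 0.5], [0.0003, -0.0035, -0.099, 0, 0, 0, 0.5], [0.0003, -0.0035, -0.099, 0, 0, 0, 0.6], [0.0003, -0.0035, -0.099, 0, 0, 0, 0.75], [0.0003, -0.0035, -0.099, 0, 0, 0, 1], [0.0003, -0.0035, -0.099, 0, 0, 0, 1], [0.0003, -0.0035, -0.099, 0, 0, 0, 1], [0.0003, -0.0035, -0.099, 0, 0, 0, 1]]
  force: 30

```text
t: 15.85
position: [0.5452, -0.1828, 0.0042]
ee_rot: [-179.8, -0.0, -98.3]
contact_force: [-0.8, 0.9, 7.5]
finger_gap: 0.165
```

Emit:
step_arm:
  deltas:
    - [[0, 0, 0, 0, 0, 0, 1], [0, 0, 0.01, 0, 0, 0, 1], [0, 0, 0.03, 0, 0, 0, 1], [0, 0, 0.07, 0, 0, 0, 1], [0, 0, 0.12, 0, 0, 0, 1], [0, 0, 0.16, 0, 0, 0, 1], [0, 0, 0.18, 0, 0, 0, 1], [0, 0, 0.18, 0, 0, 0, 1]]

```text
t: 16.65
position: [0.5454, -0.183, 0.187]
ee_rot: [-179.6, -0.1, -98.3]
contact_force: [0.6, 0.2, -0.2]
finger_gap: 0.163
```

```bash
python3 - <<'E'
from h import *
import pickle
# jar mouth: amber rim points near the top in earlier pictures (gripper away)
d,t,w=pickle.load(open("a.pkl","rb"))
for n,D in(("scene",d),("top",t),("wrist",w)):
    X=world(D); q=(np.hypot(X[...,0]-.451,X[...,1]-.124)<.05)&(X[...,2]>.100)&(X[...,2]<.12); P=X[q]
    if len(P)>5: print(n,len(P),cv2.minEnclosingCircle((P[:,:2]*1000).astype(np.float32)),P.min(0),P.max(0))
D=grab("wrist"); X=world(D); o=manip.get_obs(); print(o["position"],o["finger_gap"])
g=grab("scene"); W=world(g); m=(np.hypot(W[...,0]-.544,W[...,1]+.1815)<.03)&(g["color"].max(-1)<75)&(W[...,2]<.03); print("dark at old spot",m.sum())
cv2.imwrite("pics/b.png",np.hstack([cv2.resize(D["color"][100:300,150:350],(500,500)),cv2.resize(g["color"][200:320,220:292],(300,500))]))
E
```

```text
scene 219 ((453.324462890625, 123.20120239257812), 31.683345794677734) [0.42347954 0.0916742  0.10005606] [0.48317451 0.15479482 0.11330608]
top 110 ((451.57391357421875, 124.78801727294922), 30.040021896362305) [0.42339294 0.11137142 0.10038136] [0.48032307 0.15304125 0.11650969]
wrist 2866 ((452.5677490234375, 123.1357421875), 30.95003890991211) [0.4219067  0.09234458 0.1000454 ] [0.48272168 0.15395226 0.11365341]
[ 0.54479878 -0.1827984   0.18445827] 0.16627691208664452
dark at old spot 0
```

View pics/b.png

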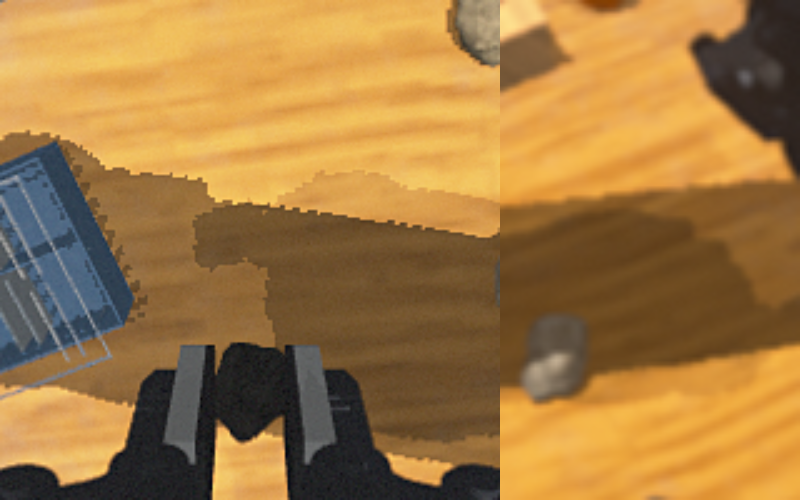

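The chip is held squarely between the fingertips at (250,390), and its old spot is empty. Mouth centre (0.4525, 0.1235), lip radius 31 mm. Carry it over.

Emit:
step_arm:
  deltas:
    - [[-0.01, 0.03, 0, 0, 0, 0, 1], [-0.022, 0.075, 0, 0, 0, 0, 1], [-0.036, 0.12, 0, 0, 0, 0, 1], [-0.05, 0.165, 0, 0, 0, 0, 1], [-0.063, 0.21, 0, 0, 0, 0, 1], [-0.077, 0.255, 0, 0, 0, 0, 1], [-0.088, 0.292, 0, 0, 0, 0, 1], [-0.0925, 0.3065, 0, 0, 0, 0, 1], [-0.0925, 0.3065, -0.02, 0, 0, 0, 1], [-0.0925, 0.3065, -0.045, 0, 0, 0, 1]]

```text
t: 17.75
position: [0.4512, 0.1247, 0.1361]
ee_rot: [-180.0, -0.0, -98.2]
contact_force: [0.3, 0.5, -0.1]
finger_gap: 0.165
```

```bash
python3 - <<'E'
from h import *
o=manip.get_obs(); print(o["position"],o["ee_rot"],o["finger_gap"],o["contact_force"])
E
```

```text
[0.45121884 0.1247481  0.13609759] [-1.79994590e+02 -1.29138425e-04 -9.81542963e+01] 0.16457686119173995 [ 0.33533013  0.48102465 -0.06431787]
```

Emit:
step_arm:
  deltas:
    - [[0.001, -0.001, -0.01, 0, 0, 0, 1], [0.001, -0.001, -0.02, 0, 0, 0, 1], [0.001, -0.001, -0.02, 0, 0, 0, 1], [0.001, -0.001, -0.02, 0, 0, 0, 0.7], [0.001, -0.001, -0.02, 0, 0, 0, 0.5], [0.001, -0.001, -0.02, 0, 0, 0, 0.5], [0.001, -0.001, -0.02, 0, 0, 0, 0.5], [0.001, -0.001, -0.02, 0, 0, 0, 0.5], [0.001, -0.001, -0.02, 0, 0, 0, 0.5]]

```text
t: 18.65
position: [0.4526, 0.123, 0.1172]
ee_rot: [-180.0, 0.0, -98.3]
contact_force: [-1.1, -0.0, 0.2]
finger_gap: 0.5
```

Emit:
step_arm:
  deltas:
    - [[0, 0, 0.03, 0, 0, 0, 0.5], [0, 0, 0.07, 0, 0, 0, 0.5], [0, 0, 0.11, 0, 0, 0, 0.5], [-0.03, -0.03, 0.14, 0, 0, 0, 0.5], [-0.04, -0.07, 0.14, 0, 0, 0, 0.5], [-0.04, -0.11, 0.14, 0, 0, 0, 0.5], [-0.04, -0.15, 0.14, 0, 0, 0, 0.5], [-0.04, -0.19, 0.14, 0, 0, 0, 0.5], [-0.04, -0.19, 0.14, 0, 0, 0, 0.5], [-0.04, -0.19, 0.14, 0, 0, 0, 0.5]]

```text
t: 19.65
position: [0.4125, -0.0676, 0.2571]
ee_rot: [180.0, 0.0, -98.4]
contact_force: [-0.1, 0.1, 0.1]
finger_gap: 0.502
```

```bash
python3 - <<'E'
from h import *
o=manip.get_obs(); print(o["t"],o["position"],o["finger_gap"],o["contact_force"])
d=grab("scene"); t=grab("top"); w=grab("wrist")
W=world(t)
q=(np.hypot(W[...,0]-.525,W[...,1]-.296)<.05)&(W[...,2]>.06); print("tab top",W[q].mean(0))
W=world(d); q=(np.hypot(W[...,0]-.452,W[...,1]-.124)<.042)&(W[...,2]>.09)&(W[...,2]<.13); print("rim",np.percentile(W[q][:,2],[50,95,99]))
o2=np.zeros((600,800,3),np.uint8)
o2[:360,:450]=cv2.resize(d["color"][140:228,180:290],(450,360),interpolation=cv2.INTER_CUBIC)
o2[:263,450:]=cv2.resize(w["color"],(350,263)); o2[270:600,450:780]=cv2.resize(t["color"][150:260,150:260],(330,330),interpolation=cv2.INTER_CUBIC)
u,v=proj(t,[[.452,.124,.05]])[0].astype(int); o2[365:595,:230]=cv2.resize(t["color"][v-20:v+20,u-20:u+20],(230,230),interpolation=cv2.INTER_CUBIC)
cv2.imwrite("pics/e.png",o2)
E
```

```text
19.65 [ 0.41245151 -0.06760957  0.25706255] 0.501869498663109 [-0.06803651  0.06764191  0.12023961]
tab top [0.52250761 0.29514744 0.07363256]
rim [0.10335173 0.11162978 0.11277377]
```

View pics/e.png

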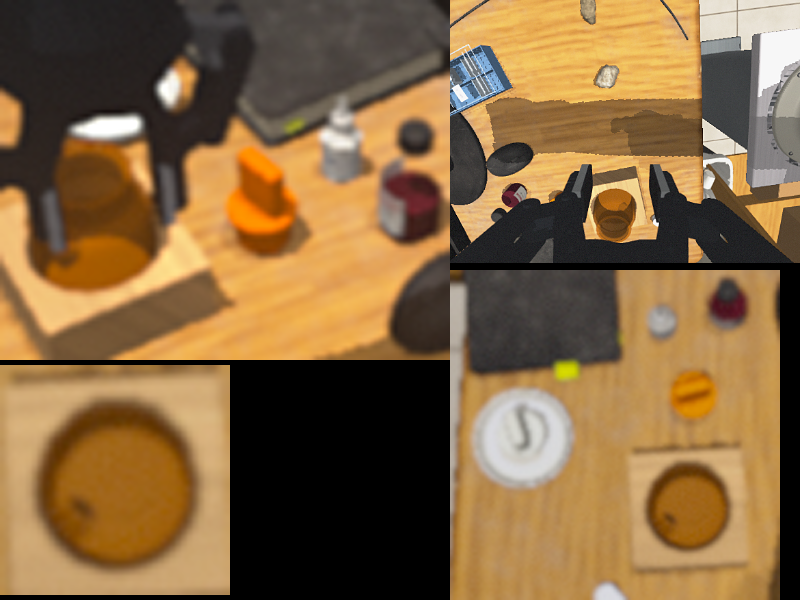

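The chip shows as a dark spot inside the jar: (80,508) in the top crop, and (65,255) through the glass in the scene view. The jar is seated, the stopper upright in the dish, both bottles standing, and the gripper is clear.

```bash
python3 -c "
from h import *
print(hand_in())"
```

```text
the job is handed in; nothing more can be done
None
```

The job is done and handed in at about 20 s on the robot's clock.

- **Stopper:** I rocked the white stopper out in six cycles of about ±8–9° about the neck, lifting about 3 mm a cycle. The jar stayed in its block: its rim stayed at z ≈ 0.111 m, and the wrist carried only about the stopper's weight once it was loose. It then went onto its small end in the middle of the dish.
- **Chip:** I dropped the black chip through the jar's mouth from just above the rim.

**Last checks:**
- The stopper stands upright in the dish. Its tab top reads z = 0.074 m against 0.075 m expected.
- The chip shows as a dark spot inside the jar, both from above and through the glass.
- Both bottles are standing, and the gripper is open and clear of everything.

No check failed. While setting the stopper down, the wrist briefly read about 17 N of push, well under the limit. I used 9 of the 10 pictures.

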